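Trip test of the residual-current breaker in a bench supply unit

TASK

Do the routine trip test of the residual-current breaker (the one device with a test button) in the bench supply unit. Prise the snapped-down clear hood free with the flat screwdriver, its blade in the pocket under the hood's front edge, and swing the hood right back so that it stays open; press the test button so that the breaker's lever drops, and lift that lever back up until it latches. Then push the hood down until it snaps shut and lay the screwdriver flat on the worktop; do not knock down the other two levers and leave the things around the unit where they stand.

Things in the scene. Friction and masses are not known exactly. Their poses are not given: they have to be found in the camera images.
- supply_unit: Grey sloping-front console, fixed, 140 mm deep (its x), 190 wide (y). Origin: centre of its underside; x from front to back, z up. Upright front wall at x = -70, 60 mm high; from its top edge a panel rises back at 25 degrees to 109 mm at x = +36, then a flat top to x = +70. Three devices side by side on the panel at y = +36, 0, -36 mm, in any order, under a clear hood.
- panel (a point): Middle of the console's sloping panel, at (-17, 0, 84.7) mm of the unit. Axes: x up the slope (25 degrees to the level), y as the unit's y, z straight out of the panel.
- pocket (a point): Blade pocket in the middle of the console's front, just under the hood's front edge. The point is the centre of its mouth on the front wall, 56.5 mm above the worktop. Mouth 30 mm wide; floor at 52 mm, ceiling the lower edge of the shut hood's front wall at about 60.5 mm; 16 mm deep. A blade goes in level along the unit's x, 8 to 12 mm deep, and is raised.
- hood_shell: Clear smoke-grey plastic hood, 113 mm long down the slope, 132 wide, 36 deep, walls 3 mm, open below and behind; 90 g. Origin on the hinge line; shut: x up the slope, y along the hinge (the unit's y), z out of the panel. Front wall x = -117 to -113.5 mm, lower rim z = -4.5, outer top face z = 31.5, reaching back to x = -4.
- hood (a joint): Hinge of the hood, rad: 0 = shut, grows as it opens, 1.7 = fully open at its stop, standing nearly upright. A sprung catch at the front edge holds it shut: about 5 N up at the front edge frees it, about 5 N down on the front part of its top snaps it in (unsnapped it rests on the catch at 0.05 or more). Let go, it falls shut below about 1.2 and stays open above about 1.4.
- hood_hinge (a point): Middle of the hood's hinge line (along the unit's y), fixed to the console, at x = +33.7, z = 114.4 mm of the unit.
- hood_edge (a point): Middle of the lower outer edge of the hood's front wall, right above the pocket when shut; 117 mm from the hinge line. Moves with the hood.
- rcd: Residual-current breaker: white device 35 mm wide, 84 long, its face 8 mm above the panel; the only one with a round push button. Origin on the panel's surface (z = 0 of the panel's axes, x = 0), at the middle of the device's width; axes parallel to the unit's (x back, z up).
- test_button_top (a point): Centre of the top of the round grey test button, 12 mm across, on the robot's side of the breaker, standing 6 mm above the device's face, 36 mm down the slope from the lever's axis. Pressed at right angles to the panel.
- test_button (a joint): Travel of the test button, m: 0 out, 0.007 fully in; about 1 N to start, 4 N fully in. It releases the lever at about 2.5 mm and springs back.
- rcd_lever_tip (a point): Middle of the tip of the breaker's black lever: 24 mm wide (y), 6.5 thick, tip 22 mm from its axis. The axis lies along the unit's y in the device's face, 8 mm above the panel, 12 mm up the slope from the panel's middle. Up, it leans 0.4 rad up the slope from the panel's normal; dropped, 0.4 rad down the slope.
- rcd_lever (a joint): Breaker lever, rad: 0 = up, 0.8 = dropped. A spring throws it down once released. Pushed up the slope (4 to 8 N on its lower face near the tip) it latches by itself close to 0 and then rests at about 0.1; push it to its stop, for let go earlier it drops again.
- switch_a_lever (a joint): Lever of another device of the same shape and place but without a button: 0 = up, 0.8 = down; stiff, stays where it is. Starts up and stays up.
- switch_b_lever (a joint): Lever of the third device, as the other switch.
- screwdriver_flat: Short flat screwdriver lying loose, 113 mm long, 70 g: black eight-sided handle 22 mm across flats, x = -60 to +3 mm; steel shaft 6 mm; blade flat side level as it lies, 8 mm wide, 2 mm thick at the tip, 4 mm thick 20 mm behind it. Origin: at the worktop, 11 mm below the tool's axis, 52 mm behind the tip; x to the tip, z up.
- blade_tip (a point): End of the screwdriver's blade, on its axis (52 mm from the origin along x, 11 mm above the worktop as it lies).
- handle_mid (a point): On the screwdriver's axis in the front half of the handle (x = -20 mm), the place to grip it across its side flats.
- reagent_bottle: Amber bottle with black cap, 98 mm across, 185 high; origin at the centre of its foot. Bystander to the right of the unit.
- sample_tub: White tub with lid, 70 mm across, 52 high; origin at its foot. Bystander, left of the unit.
- vial: Small capped vial, 22 mm across, 52 high; origin at its foot. Bystander, left of the unit.
- tape_roll: Roll of tape lying flat, 52 mm across, 19 high; origin at its foot. Bystander, in front to the right.
- tweezers: Steel tweezers lying flat, 131x8x10 mm along its x. Bystander, in front to the left.
- calculator: Pocket calculator, 132x80x17 mm. Bystander, far left.
- square_jar: Square white lidded jar, 78x78x90 mm; origin at its foot. Bystander, front right.

How it is judged:
By the outcome, as a careful person would: the job done as asked, in the order asked, and still so for the second after the job is handed in, with the robot touching nothing.
It also fails if it takes over 64 s, if anything falls off the work surface, if the arm or the gripper's body presses on something with over 40 N, if the wrist force passes 120 N, or if a joint passes its speed limit or range.

ROBOT

A 6-joint arm with a two-finger parallel gripper is mounted at the origin on a cart in front of the work surface, level with it; the furniture and walls round the work are solid. World frame = base frame: x ahead of the robot, y to its left, z up, the work surface at z = 0. Lengths are in m, angles in rad, forces in N, time in s.
With the tool pointing down it reaches from about 0.35 to 0.85 m from the base axis. Payload 8.1 kg.
Tool frame: the origin (TCP) lies on the centre line of the jaws, within the pads' length; the fingertips stand 22 mm ahead of it and the grasp point (between the pads) lies 3 mm ahead of it; z points along the fingers, y is the line along which they close (so a half turn about z gives the same grasp; the last joint's range is limited). The gripper opens to 93 mm and grips with 3 to 60 N. Pads are 15 mm wide; open, the fingers measure 128 mm over their backs; the gripper's body (75 mm by 188 mm) begins 65 mm behind the grasp point.
Start: joints at [1.058, 0.13, 1.488, -0, 1.523, -0.085], TCP at [0.249, 0.546, 0.241] pointing down, gripper open.
Joint ranges: [-2.96, 2.96], [-0.89, 2.26], [0.02, 2.5], [-1.34, 4.48], [0, 2.73], [-2.66, 2.66]. Speed limits (rad/s): [2.39, 2.39, 2.79, 3.14, 3.14, 3.14].

INTERFACE

Orientations are given as a rotation vector (axis times angle).
In Python, from plant import robot, optics, ticket gives the robot as it stands (robot), with the cameras (optics) and the job (ticket).
- The arm moves only by the shell command python3 inch.py 'ROWS' [FORCE]. ROWS is one flat JSON list of numbers that holds 1 to 20 rows one after another, with no inner brackets; each row has 5 numbers: the finger opening in m, then dx, dy, dz in m, then a turn about the tool's z in rad; each row shifts and turns the commanded pose from where the row before left it, along the tool's axes as they then stand; what a row does not reach is not made up. A row lasts 1/10 s, in which the tool goes at most 0.05 m and 0.15 rad, less where a joint would pass 70% of its speed; a pose out of reach is approached as far as the arm can. The fingers move at their own pace and stop on an object; FORCE is the grip in N (left out, the last holds). Time passes only in rows, so rows that do not move let the fingers close. It prints the time, the measured TCP pose, the force, the opening and the grip force at its end. Input that does not fit is refused with a message, and nothing moves.
- robot.read_state(): the state, without advancing time (a new reading comes with each control period).
- optics.read_camera(name): name is "scene" or "top"; returns a dict with "image" (420x560x3 uint8, red, green, blue), "fx", "fy", "cx", "cy" (pixels), "dist" ([k1, k2, p1, p2, k3] as OpenCV has them; the pictures are not rectified), "R" (3x3) and "t" (3): a world point X has camera coordinates R X + t. Camera axes: x right, y down, z forward; pixel columns grow to the right and rows downward; lengths in m; the calibration is good to about 2 mm. A picture is of the moment at which its call begins. There is no depth.
- ticket.close_job(): hands the job in; it is judged then, once.
The state is a dict: "t": time; "q": joint angles; "dq": joint speeds; "joint_torque": joint torques, N m; "tool_pos": TCP position; "orientation": TCP orientation; "force": force on the tool from outside, world axes, zero at the start; "wrist_torque": the same for the moment, N m; "opening": finger opening in m; "gripper_force": force on a finger pad.
Only numpy, scipy, OpenCV 4.12 (cv2) and the standard library are available. Lean on these libraries where they do the work, as an engineer would, in place of code of your own. Each camera call takes 0.05 s, during which the arm holds its last target. There are 200 camera calls.

## Working session

There is one attempt and no reset: what is moved stays moved. The work goes in short steps, Python scripts to look and compute and a shell command to move; the robot and the scene stay as the last step left them, time stands still between calls to the robot, and variables do not carry over. Pictures are saved under pics/ and viewed, at most 10 in all, crops included, and the job is handed in when it is done.

```bash
ls; mkdir -p pics
python3 - <<'E'
from plant import robot, optics, ticket
import cv2,numpy as np
for n in("scene","top"):
    c=optics.read_camera(n);cv2.imwrite(f"pics/{n}0.png",cv2.resize(c["image"][:,:,::-1],(800,600),interpolation=cv2.INTER_CUBIC))
    print(n,c["fx"],c["fy"],c["cx"],c["cy"],c["dist"],np.round(c["R"],4).tolist(),c["t"])
s=robot.read_state();print(s)
E
```

```text
inch.py
pics
plant.py
scene 453.04902806961394 453.04902806961394 287.178851968686 206.58998370923933 [-0.07200389  0.          0.          0.          0.        ] [[0.8356, -0.5491, 0.0166], [-0.4276, -0.669, -0.6079], [0.3449, 0.5009, -0.7938]] [-0.39189477  0.32493955  1.01963426]
top 491.65904104715446 491.65904104715446 285.5559140928146 208.82128221527668 [-0.14582785  0.          0.          0.          0.        ] [[0.0099, -0.9999, -0.0052], [-0.9976, -0.0095, -0.0684], [0.0684, 0.0059, -0.9976]] [0.0553757  0.52324776 1.31127954]
{'t': 0.1, 'q': array([ 1.05756964e+00,  1.31093345e-01,  1.48915706e+00, -1.25808456e-05,
        1.52302464e+00, -8.54070242e-02]), 'dq': array([-0.00083852, -0.00350061, -0.00335201,  0.0016657 , -0.00082751,
       -0.00103657]), 'joint_torque': array([-7.69591367e-06, -5.61342430e+01, -4.93092513e+01,  7.70081906e-02,
        2.92131380e-02, -6.48256992e-05]), 'tool_pos': array([0.24868296, 0.54550794, 0.23969504]), 'orientation': array([-6.66800393e-01, -3.06951689e+00,  2.53062933e-03]), 'force': array([ 0.2766181 , -0.29613571,  0.30552548]), 'wrist_torque': array([ 0.00206631, -0.00841   ,  0.00725005]), 'gripper_force': 0.0, 'opening': 0.09284420270413832}
```

View pics/scene0.png

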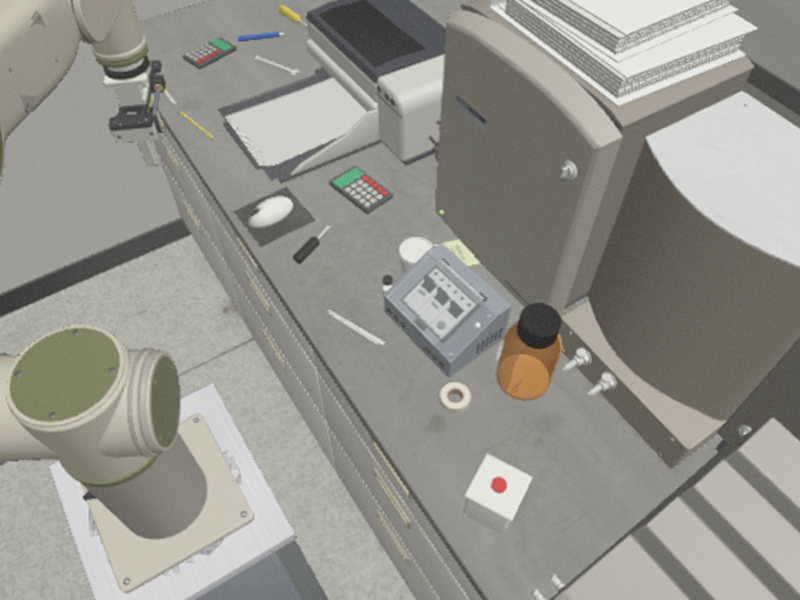

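View pics/top0.png

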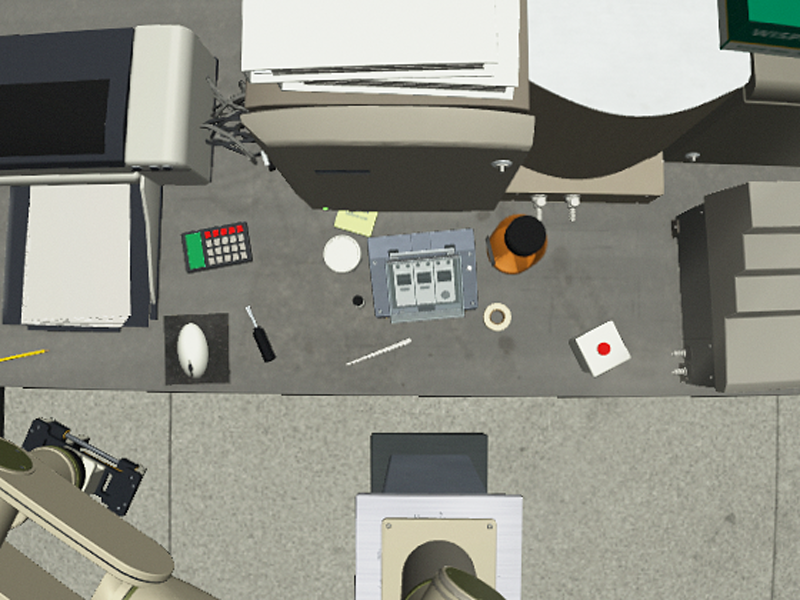

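The scene view shows the unit at about (447,305), the screwdriver at (312,245) and the bottle at (530,350). The top view shows the unit at (422,275), hood in front, devices at x=403, 424 and 446 (button probably on the right one). The screwdriver runs from handle (265,350) to tip (248,308). A cabinet stands behind the unit.

```bash
cat > h.py <<'E'
from plant import robot, optics, ticket
import cv2,numpy as np
from scipy.spatial.transform import Rotation as Rn
def cam(n):
    c=optics.read_camera(n);c["K"]=np.array([[c["fx"],0,c["cx"]],[0,c["fy"],c["cy"]],[0,0,1.]]);return c
def ray(c,p):
    u=cv2.undistortPoints(np.array([[p]],float),c["K"],np.array(c["dist"]))[0,0]
    R=np.array(c["R"]);return -R.T@np.array(c["t"]),R.T@np.array([u[0],u[1],1])
def onz(c,p,z):
    o,d=ray(c,p);return o+d*(z-o[2])/d[2]
def proj(c,X):
    return cv2.projectPoints(np.array(X,float).reshape(-1,3),cv2.Rodrigues(np.array(c["R"]))[0],np.array(c["t"],float),c["K"],np.array(c["dist"]))[0][:,0]
def tri(c1,p1,c2,p2):
    (o1,d1),(o2,d2)=ray(c1,p1),ray(c2,p2);s=np.linalg.lstsq(np.c_[d1,-d2],o2-o1,rcond=None)[0]
    a,b=o1+d1*s[0],o2+d2*s[1];return (a+b)/2,np.linalg.norm(a-b)
def crop(c,x,y,w,h,f,name):
    cv2.imwrite(name,cv2.resize(c["image"][y:y+h,x:x+w,::-1],None,fx=f,fy=f,interpolation=cv2.INTER_CUBIC))
E
python3 - <<'E'
from h import *
a,b=cam("top"),cam("scene")
crop(a,250,140,100,100,6,"pics/t1.png"); crop(b,260,160,110,110,5.4,"pics/s1.png")
# screwdriver in top: dark mask; table ref
im=a["image"].astype(int);x0,y0=165,205;sub=im[y0:262,x0:200]
g=sub.sum(2)/3;print(np.round(np.median(g)))
m=((g<55)).astype(np.uint8)
n,l,st,ce=cv2.connectedComponentsWithStats(m)
k=1+np.argmax(st[1:,4]);pts=np.argwhere(l==k)[:,::-1]+[x0,y0]
r=cv2.minAreaRect(pts.astype(np.float32));print("handle",st[k],r)
P=np.array([onz(a,p,.012)[:2] for p in pts]);mu=P.mean(0);w,v=np.linalg.eigh(np.cov(P.T));d=v[:,1]*np.sign(v[0,1]);s=(P-mu)@d
print("mid",mu,"dir",d,np.arctan2(d[1],d[0]),"ext",s.min(),s.max())
mb=(g>140).astype(np.uint8);pb=np.argwhere(mb)[:,::-1]+[x0,y0];print("bright",len(pb),pb.min(0),pb.max(0))
B=np.array([onz(a,p,.011)[:2] for p in pb]); 
if len(B): print(B.mean(0),((B-mu)@d).max(),np.abs((B-mu)@v[:,0]).max())
for p in [(208*.7+100,145),(330,208),(450,208)]: print(onz(a,np.array(p)*.7 if p[1]>200 else p,0))
s=robot.read_state();print(Rn.from_rotvec(s["orientation"]).as_matrix().round(3))
E
```

```text
119.0
handle [ 12  24  16  25 198] ((183.9569091796875, 240.73275756835938), (24.68561363220215, 8.272306442260742), 66.80140686035156)
mid [0.43251676 0.33592886] dir [0.90753877 0.41996831] 0.4334104060526544 ext -0.032765176906931384 0.03474021059365546
bright 37 [172 214] [179 228]
[0.48808074 0.36140702] 0.08051316494486781 0.003725140050768793
[0.70044748 0.1732287  0.        ]
[0.69854572 0.21387667 0.        ]
[ 0.70037898 -0.01933529  0.        ]
[[-0.91   0.415 -0.001]
 [ 0.415  0.91  -0.001]
 [ 0.    -0.001 -1.   ]]
```

View pics/t1.png

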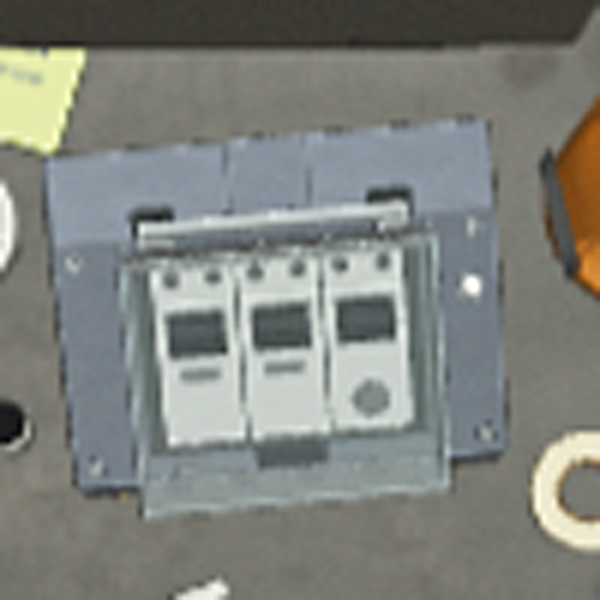

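View pics/s1.png

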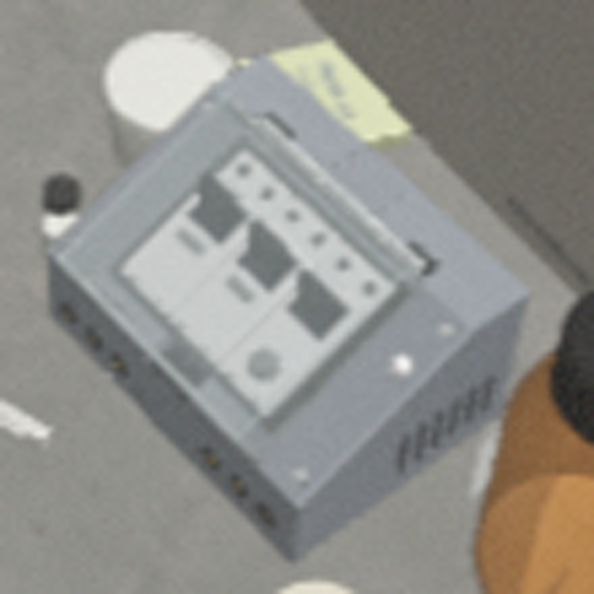

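The RCD is the right-hand device (button at crop (371,397)). The console's top-view corners in the crop are back-left (47,158), back-right (488,120), front-left (80,492) and front-right (500,455).

Run:
```python
from h import *
a,b=cam("top"),cam("scene")
T=lambda x,y:((x+.5)/6-.5+250,(y+.5)/6-.5+140)
S=lambda x,y:((x+.5)/5.4-.5+260,(y+.5)/5.4-.5+160)
M=[(70,95,109),(70,-95,109),(-70,95,60),(-70,-95,60)]
W=[onz(a,T(47,158),.109),onz(a,T(488,120),.109),onz(a,T(80,492),.06),onz(a,T(502,457),.06)]
M+= [(70,95,109),(70,-95,109),(-70,-95,60),(-70,95,60)]
W+= [onz(b,S(258,57),.109),onz(b,S(527,293),.109),onz(b,S(298,508),.06),onz(b,S(50,256),.06)]
M=np.array(M)/1e3;W=np.array(W)
def fit(M,W):
    m,w=M[:,:2].mean(0),W[:,:2].mean(0);H=(M[:,:2]-m).T@(W[:,:2]-w)
    th=np.arctan2(H[0,1]-H[1,0],H[0,0]+H[1,1]);R=np.array([[np.cos(th),-np.sin(th)],[np.sin(th),np.cos(th)]])
    o=w-R@m;return th,o,((M[:,:2]@R.T+o-W[:,:2])*1e3).round(1).tolist()
print(fit(M[:4],W[:4]));print(fit(M[4:],W[4:]));th,o,e=fit(M,W);print(th,o,e)
R=Rn.from_euler("z",th).as_matrix();f=lambda X:R@np.array(X)/1e3+[*o,0]
for n,X,pt in [("button",(-44.7,-36,87.2),(T(371,397),S(264,364)))]:
    print(n,f(X),tri(a,pt[0],b,pt[1]),proj(a,f(X)),pt[0],proj(b,f(X)),pt[1])
# blade tip in top at z=.011
print("cabinet x",onz(a,T(300,45),0))
```

```text
(np.float64(0.09136417120511377), array([0.56413189, 0.03313407]), [[0.2, 1.7], [-0.5, -1.0], [-0.0, 2.3], [0.3, -3.0]])
(np.float64(0.11177109540834772), array([0.56423226, 0.03437753]), [[2.2, 0.6], [1.9, -1.2], [-0.8, -2.4], [-3.3, 2.9]])
0.10151820607839404 [0.56418208 0.0337558 ] [[-0.7, 2.9], [0.5, 0.5], [-0.9, 2.1], [1.4, -3.0], [3.2, -0.6], [1.0, -2.6], [-1.9, -2.4], [-2.4, 3.1]]
button [ 0.5233606  -0.00658892  0.0872    ] (array([ 0.52656437, -0.00624669,  0.08733137]), np.float64(0.00023695053068314984)) [[311.56478342 206.96220532]] (311.4166666666667, 205.75) [[307.45553999 227.69835651]] (308.48148148148147, 227.0)
cabinet x [0.6957517  0.02338497 0.        ]
```

```bash
python3 inch.py '[0.06, 0, 0, 0, -0.1435, 0.06, 0, 0, 0, -0.1435, 0.06, 0, 0, 0, -0.1435, 0.06, 0, 0, 0, -0.1435, 0.06, 0, 0, 0, -0.1435, 0.06, 0, 0, 0, -0.1435, 0.06, -0.0154, -0.0446, 0, 0, 0.06, -0.0154, -0.0446, 0, 0, 0.06, -0.0154, -0.0446, 0, 0, 0.06, -0.0154, -0.0446, 0, 0, 0.06, -0.0154, -0.0446, 0, 0, 0.06, -0.0154, -0.0446, 0, 0, 0.06, 0, 0, 0.04, 0, 0.06, 0, 0, 0.04, 0, 0.06, 0, 0, 0.04, 0, 0.06, 0, 0, 0.03, 0, 0.06, 0, 0, 0, 0, 0.06, 0, 0, 0, 0]'
cat >> h.py <<'E'
def st():
    s=robot.read_state();R=Rn.from_rotvec(s["orientation"]).as_matrix()
    return s,s["tool_pos"],R
def go(X,yaw=None):
    "shift (tool axes) from measured TCP to X"
    s,p,R=st();y=np.arctan2(R[1,1],R[0,1]);print("tcp",p.round(4),"yyaw",y.round(4),"d_tool",(R.T@(np.array(X)-p)).round(4),"turn",None if yaw is None else round(y-yaw,4),"F",s["force"].round(1),"q",s["q"].round(2),"open",round(s["opening"],4))
E
python3 -c "
from h import *
go([.4448,.3416,.0245],2.004)"
```

```text
t: 2.1
tool_pos: [0.445, 0.3418, 0.091]
orientation: [0.675, -3.067, 0.0]
force: [1.1, 0.3, 0.2]
opening: 0.06
gripper_force: 0.0
tcp [0.445  0.3418 0.091 ] yyaw 2.004 d_tool [ 0.0002 -0.0001  0.0665] turn 0.0 F [1.1 0.3 0.2] q [ 0.56  0.15  1.75 -0.    1.24 -1.44] open 0.06
```

```bash
python3 inch.py '[0.06, 0, 0, 0.03, 0, 0.06, 0, 0, 0.02, 0, 0.06, 0, 0, 0.0165, 0, 0.06, 0, 0, 0, 0, 0, 0, 0, 0, 0, 0, 0, 0, 0, 0, 0, 0, 0, 0, 0, 0, 0, 0, 0, 0, 0, 0, 0, 0, 0, 0, 0, 0, 0, 0]' 55
python3 -c "
from h import *
go([.4448,.3416,.0245],2.004)"
```

```text
t: 3.1
tool_pos: [0.4453, 0.342, 0.0245]
orientation: [-0.675, 3.068, 0.0]
force: [0.7, -0.9, 2.7]
opening: 0.0214
gripper_force: 55.0
tcp [0.4453 0.342  0.0245] yyaw 2.004 d_tool [ 0.0006 -0.0002  0.    ] turn -0.0 F [ 0.7 -0.9  2.7] q [ 0.56  0.24  1.78  0.    1.12 -1.44] open 0.0214
```

```bash
python3 inch.py '[0, 0, 0, -0.03, 0, 0, 0, 0, -0.05, 0, 0, 0, 0, -0.05, 0, 0, 0, 0, 0, 0.111, 0, 0, 0, 0, 0.111, 0, 0, 0, 0, 0.110, 0, 0, 0, 0, 0, 0, 0, 0, 0, 0]' 55
python3 -c "
from h import *
go([.368,.0138,.14],1.672)"
```

```text
t: 3.9
tool_pos: [0.4449, 0.3417, 0.1539]
orientation: [0.164, -3.137, 0.0]
force: [-0.1, -0.8, 0.0]
opening: 0.0212
gripper_force: 55.0
tcp [0.4449 0.3417 0.1539] yyaw 1.6752 d_tool [ 0.1107 -0.3181  0.014 ] turn 0.0032 F [-0.1 -0.8  0. ] q [ 0.56  0.08  1.7  -0.    1.36 -1.11] open 0.0212
```

```bash
python3 inch.py '[0, 0.0138, -0.0398, 0, 0, 0, 0.0138, -0.0398, 0, 0, 0, 0.0138, -0.0398, 0, 0, 0, 0.0138, -0.0398, 0, 0, 0, 0.0138, -0.0398, 0, 0, 0, 0.0138, -0.0398, 0, 0, 0, 0.0138, -0.0398, 0, 0, 0, 0.0138, -0.0398, 0, 0, 0, 0, 0, 0.03, 0, 0, 0, 0, 0.03, 0, 0, 0, 0, 0.0245, 0, 0, 0, 0, 0, 0, 0, 0, 0, 0, 0]' 55
python3 - <<'E'
from h import *
go([.368,.0138,.0695],1.672)
a,b=cam("top"),cam("scene")
crop(a,250,150,100,125,4.8,"pics/t2.png"); crop(b,200,170,170,120,4.7,"pics/s2.png")
p=np.array([.368+.067*.995,.0138+.067*.1,.056]);print(proj(a,p),proj(b,p))
E
```

```text
t: 5.2
tool_pos: [0.3671, 0.014, 0.0699]
orientation: [0.161, -3.136, -0.0]
force: [-0.1, 0.2, -0.1]
opening: 0.0215
gripper_force: 55.0
tcp [0.3671 0.014  0.0699] yyaw 1.6736 d_tool [-0.0009 -0.0003  0.0004] turn 0.0016 F [-0.1  0.2 -0.1] q [-0.1  -0.39  2.29 -0.    1.25 -1.78] open 0.0215
[[300.41800282 241.53910209]] [[271.61651006 243.01100366]]
```

View pics/t2.png

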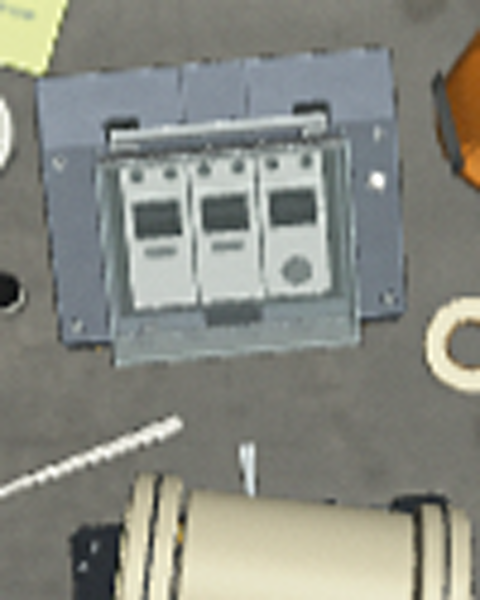

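View pics/s2.png

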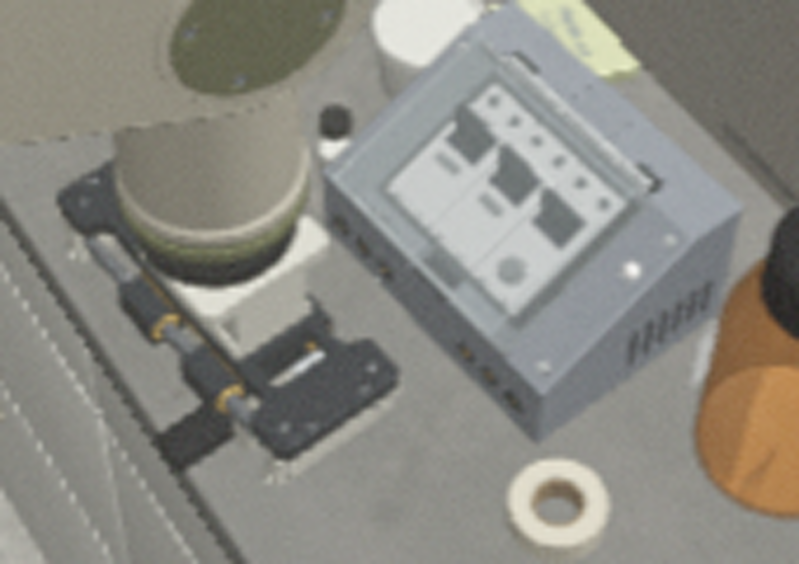

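Run:
```python
from h import *
a=cam("top")
T=lambda x,y:((x+.5)/4.8-.5+250,(y+.5)/4.8-.5+150)
W=lambda x,y,z:onz(a,T(x,y),z)[:2]
for n,l,r,z in [("hoodfront",(115,365),(358,344),.096),("frontcorn",(66,348),(403,319),.06),("back",(38,82),(388,47),.109),("hinge",(107,137),(328,120),.118),("pocketdark",(205,317),(261,312),.068)]:
    L,R=W(*l,z),W(*r,z);d=L-R;print(n,((L+R)/2).round(4),"w",np.linalg.norm(d).round(4),"yaw",np.arctan2(-d[0],d[1]).round(3))
print("tip",W(248,445,.056),"shaft",W(250,492,.056))
b=cam("scene");S=lambda x,y:((x+.5)/4.7-.5+200,(y+.5)/4.7-.5+170)
for n,l,r,z in [("front",(328,175),(540,390),.06),("back",(505,5),(740,213),.109)]:
    L,R=onz(b,S(*l),z)[:2],onz(b,S(*r),z)[:2];d=L-R;print(n,((L+R)/2).round(4),"w",np.linalg.norm(d).round(4),"yaw",np.arctan2(-d[0],d[1]).round(3))
```

```text
hoodfront [0.4804 0.0258] w 0.1291 yaw 0.096
frontcorn [0.4932 0.0261] w 0.1844 yaw 0.095
back [0.6332 0.0396] w 0.1862 yaw 0.11
hinge [0.5978 0.0371] w 0.1161 yaw 0.087
pocketdark [0.5032 0.0273] w 0.0305 yaw 0.099
tip [0.43266438 0.01825183] shaft [0.40710324 0.01694726]
front [0.4981 0.0276] w 0.1812 yaw 0.102
back [0.6297 0.0407] w 0.1895 yaw 0.11
```

The blade is level, on the unit's axis and about 62 mm short of the pocket: tip at crop (248,445), pocket at (233,314).

```bash
python3 inch.py '[0, -0.015, 0.0015, 0, 0.001, 0, -0.03, 0, 0, 0, 0, -0.01, 0, 0, 0, 0, -0.005, 0, 0, 0, 0, -0.005, 0, 0, 0, 0, -0.005, 0, 0, 0, 0, 0, 0, 0, 0, 0, 0, 0, 0, 0]' 60
python3 -c "
from h import *
go([.368+.07,.0138+.007,.0695],1.672)"
```

```text
t: 6.2
tool_pos: [0.4367, 0.0224, 0.0697]
orientation: [0.157, -3.137, -0.0]
force: [-0.1, 0.4, -2.2]
opening: 0.0213
gripper_force: 60.0
tcp [0.4367 0.0224 0.0697] yyaw 1.671 d_tool [-0.0012 -0.0017  0.0002] turn -0.001 F [-0.1  0.4 -2.2] q [-0.07 -0.16  2.1  -0.    1.2  -1.74] open 0.0213
```

```bash
python3 inch.py '[0, -0.002, 0, 0, 0, 0, 0, 0, -0.002, 0, 0, 0, 0, -0.002, 0, 0, 0, 0, -0.002, 0, 0, 0, 0, 0, 0]' 60; python3 inch.py '[0, 0.001, 0, -0.003, 0, 0, 0.001, 0, -0.003, 0, 0, 0.001, 0, -0.003, 0, 0, 0.001, 0, -0.003, 0, 0, 0, 0, 0, 0, 0, 0, 0, 0, 0]' 60
```

```text
t: 6.7
tool_pos: [0.4384, 0.0226, 0.0755]
orientation: [0.157, -3.137, -0.0]
force: [-0.5, -0.5, -4.3]
opening: 0.0215
gripper_force: 60.0
t: 7.3
tool_pos: [0.4354, 0.0222, 0.0881]
orientation: [-0.157, 3.137, -0.0]
force: [-0.3, 0.5, -1.4]
opening: 0.0213
gripper_force: 60.0
```

```bash
python3 inch.py '[0, 0.0035, 0, -0.0085, 0, 0, 0.0035, 0, -0.0085, 0, 0, 0.0003, 0, -0.0117, 0, 0, 0.0003, 0, -0.0117, 0, 0, 0.0003, 0, -0.0117, 0, 0, -0.0033, 0, -0.0112, 0, 0, -0.0033, 0, -0.0112, 0, 0, -0.0033, 0, -0.0112, 0, 0, 0, 0, 0, 0, 0, 0, 0, 0, 0]' 60
python3 - <<'E'
from h import *
a,b=cam("top"),cam("scene");c=np.zeros((600,800,3),np.uint8)
crop(b,240,130,130,130,4.6,"pics/x.png");i=cv2.imread("pics/x.png");crop(a,250,150,60,180,3.3,"pics/x2.png");j=cv2.imread("pics/x2.png")
c[:i.shape[0],:i.shape[1]]=i;c[:j.shape[0],600:600+j.shape[1]]=j;cv2.imwrite("pics/p3.png",c)
go([0,0,0])
E
```

```text
t: 8.3
tool_pos: [0.4372, 0.0224, 0.1735]
orientation: [-0.157, 3.137, -0.0]
force: [-0.9, 0.8, -1.4]
opening: 0.0215
gripper_force: 60.0
tcp [0.4366 0.0225 0.1727] yyaw 1.671 d_tool [0.4364 0.0213 0.1732] turn None F [-0.4  1.  -1.4] q [-0.07 -0.28  2.01 -0.    1.42 -1.74] open 0.0213
```

View pics/p3.png

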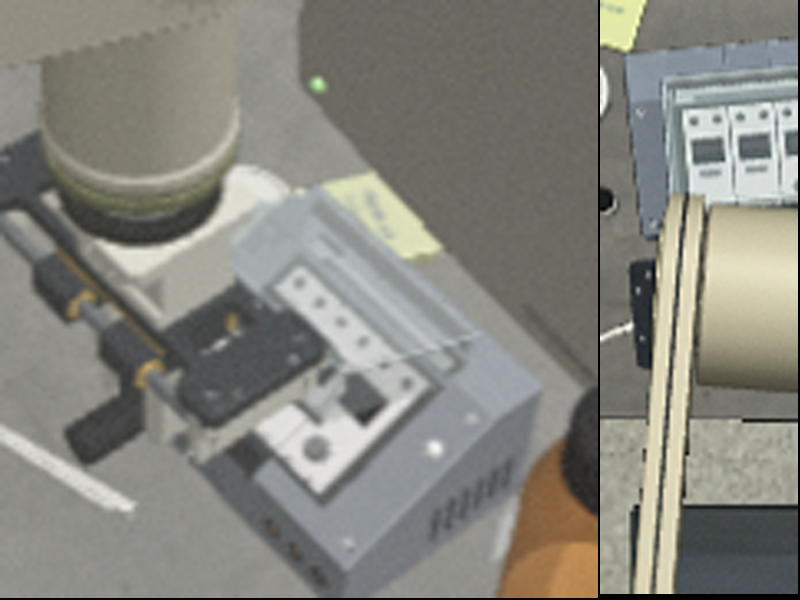

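The hood rides on the blade, about half open (hood front at (330,375) in the composite). I'll continue along the arc.

```bash
python3 inch.py '[0, -0.0063, 0, -0.0098, 0, 0, -0.0063, 0, -0.0098, 0, 0, -0.0063, 0, -0.0098, 0, 0, -0.0065, 0, -0.0062, 0, 0, -0.0065, 0, -0.0062, 0, 0, -0.011, 0, 0.0005, 0, 0, -0.011, 0, 0.0005, 0, 0, -0.011, 0, 0.0005, 0, 0, -0.011, 0, 0.0005, 0, 0, -0.01, 0, 0.0005, 0, 0, -0.006, 0, 0, 0, 0, 0, 0, 0, 0, 0, 0, 0, 0, 0]' 60
python3 - <<'E'
from h import *
go([0,0,0]);b=cam("scene");crop(b,230,90,140,160,3.75,"pics/p4.png")
E
```

```text
t: 9.7
tool_pos: [0.5283, 0.0316, 0.2126]
orientation: [0.157, -3.137, -0.0]
force: [-1.0, 0.4, 0.0]
opening: 0.0211
gripper_force: 60.0
tcp [0.5283 0.0316 0.2126] yyaw 1.6711 d_tool [0.5288 0.0214 0.2128] turn None F [-1.   0.4  0. ] q [-0.04 -0.05  1.72 -0.    1.47 -1.71] open 0.0211
```

View pics/p4.png

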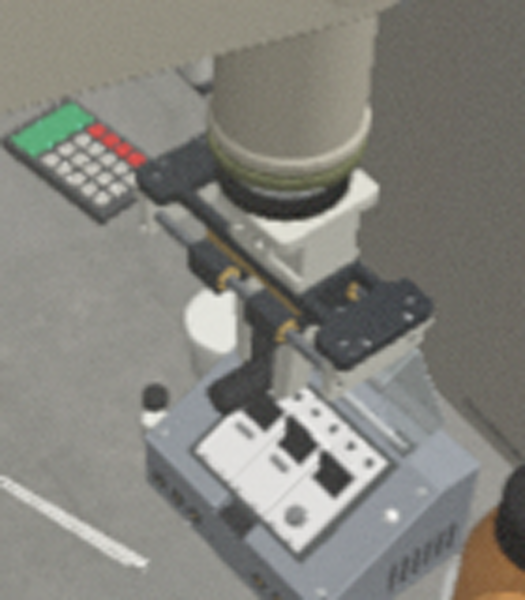

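The hood is standing up behind the gripper. I'll push it a little further.

```bash
python3 inch.py '[0, -0.003, 0, 0, 0, 0, -0.003, 0, 0, 0, 0, 0, 0, 0, 0, 0, 0, 0, 0, 0]' 60;python3 inch.py '[0, -0.002, 0, 0, 0, 0, -0.002, 0, 0, 0, 0, 0, 0, 0, 0, 0, 0, 0, 0, 0]' 60
```

```text
t: 10.15
tool_pos: [0.5344, 0.0323, 0.2127]
orientation: [-0.157, 3.138, -0.0]
force: [-0.4, -0.8, -1.8]
opening: 0.0212
gripper_force: 60.0
t: 10.55
tool_pos: [0.5365, 0.0325, 0.2117]
orientation: [0.157, -3.133, 0.0]
force: [-9.8, -1.3, 1.3]
opening: 0.0213
gripper_force: 60.0
```

```bash
python3 inch.py '[0, 0.01, 0, 0, 0, 0, 0.03, 0, 0, 0, 0, 0.04, 0, 0, 0, 0, 0.04, 0, 0, 0, 0, 0.03, 0, 0, 0, 0, 0, -0.036, 0.02, 0, 0, 0, 0, 0.04, 0, 0, 0, 0, 0.03, 0, 0, 0, 0, 0, 0, 0, 0, 0, 0, 0]' 60
python3 - <<'E'
from h import *
go([0,0,0]);a,b=cam("top"),cam("scene");c=np.zeros((600,800,3),np.uint8)
crop(b,240,130,130,150,4,"pics/x.png");i=cv2.imread("pics/x.png");crop(a,265,140,68,150,4,"pics/x2.png");j=cv2.imread("pics/x2.png")
c[:i.shape[0],:i.shape[1]]=i;c[:j.shape[0],525:525+j.shape[1]]=j;cv2.imwrite("pics/p5.png",c)
s,p,R=st();t=p+R@np.array([-.067,0,.0135]);print(t,proj(a,t),proj(b,t))
E
```

```text
t: 11.55
tool_pos: [0.3925, -0.0181, 0.1232]
orientation: [0.157, -3.137, -0.0]
force: [-0.1, -1.1, -0.3]
opening: 0.0214
gripper_force: 60.0
tcp [ 0.3925 -0.0181  0.1232] yyaw 1.6711 d_tool [0.3887 0.0573 0.1233] turn None F [-0.1 -1.1 -0.3] q [-0.18 -0.38  2.17  0.    1.35 -1.85] open 0.0214
[ 0.46068503 -0.01155156  0.11143097] [[313.8386863 231.2194942]] [[287.69615415 234.97039   ]]
```

View pics/p5.png

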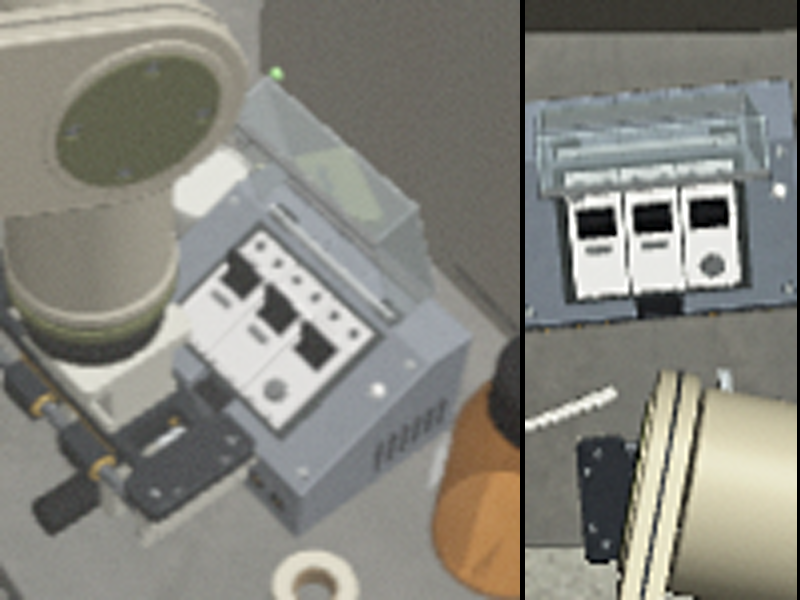

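The hood stays open by itself. In the top part of the composite, the blade tip is at (725,373) and the button at (712,265). All three levers are up.

Run:
```python
from h import *
a=cam("top");s,p,R=st()
T=lambda x,y:((x-525+.5)/4-.5+265,(y+.5)/4-.5+140)
for z in(.108,.1097,.112):
    t=onz(a,T(725,373),z);b=onz(a,T(712,265),.0872);print(t,b,"tool shift tip->button",(R.T@(b-t)).round(4),"tip in tool",(R.T@(t-p)).round(4))
im=a["image"][215:240,305:325].astype(int).sum(2)//3
m=(im>150);q=np.argwhere(m);print(len(q),q[:,0].min()+215,np.median(q[:,1])+305)
print(im[8:24,4:18])
```

```text
[ 0.45662292 -0.01373593  0.108     ] [ 0.52615106 -0.00608473  0.0872    ] tool shift tip->button [-0.0699  0.0006  0.021 ] tip in tool [-0.0625 -0.0017  0.017 ]
[ 0.45658878 -0.01364462  0.1097    ] [ 0.52615106 -0.00608473  0.0872    ] tool shift tip->button [-0.0699  0.0006  0.0227] tip in tool [-0.0625 -0.0016  0.0153]
[ 0.4565426  -0.01352109  0.112     ] [ 0.52615106 -0.00608473  0.0872    ] tool shift tip->button [-0.0699  0.0004  0.025 ] tip in tool [-0.0625 -0.0015  0.013 ]
46 232 313.5
[[117 112 112 111 117 117 124 120 118 119 119 118 116 117]
 [118 114 113 110 116 117 119 119 120 121 118 116 114 116]
 [116 114 115 113 117 114 115 120 120 123 121 116 117 116]
 [115 118 114 114 114 114 113 120 121 120 119 117 118 116]
 [115 116 112 114 115 115 114 121 122 121 123 120 120 122]
 [118 116 113 116 114 115 112 117 122 115 123 122 119 122]
 [119 117 117 114 112 113 113 117 118 117 118 119 119 120]
 [116 111 113 114 111 111 110 109 109 115 109 113 114 122]
 [118 116 114 112 109  81 125 112 110 114 115 117 121 121]
 [120 118 115 114 155 184 192 150 112 119 118 121 122 121]
 [114 118 117 117 145 213 207 164 112 119 117 120 123 119]
 [112 114 117 120  87 213 204 192 111 115 116 115 116 117]
 [116 118 115 114  80 211 204 200 113 113 111 111 113 113]
 [115 114 119 109  87 231 207 202 112 114 110 108 106 110]
 [ 94 120 138 133 128 179 167 163 107 107 107 104 108 110]
 [ 72 137 159 154 150 151 149 145 135 136 131 125 118 109]]
```

```bash
cat >> h.py <<'E'
def lev(tag=""):
    # dark blobs on devices, both views
    for n,(x,y,w,h) in (("top",(277,180,45,32)),("scene",(285,185,50,60))):
        c=cam(n);g=c["image"][y:y+h,x:x+w].astype(int).max(2);m=(g<70).astype(np.uint8)
        k,l,s,ce=cv2.connectedComponentsWithStats(m)
        print(tag,n,[(s[i].tolist()[:2]+[int(s[i,2]),int(s[i,3]),int(s[i,4])],(ce[i]+[x,y]).round(1).tolist()) for i in range(1,k) if s[i,4]>15])
E
python3 -c "
from h import *
lev('before')"
python3 inch.py '[0, -0.02, 0.0005, 0, 0, 0, -0.03, 0, 0.006, 0, 0, -0.02, 0, 0.006, 0, 0, 0, 0, 0.006, 0, 0, 0, 0, 0, 0]' 60
python3 inch.py '[0, 0, 0, 0.0025, 0, 0, 0, 0, 0.0015, 0, 0, 0, 0, 0, 0]' 60
python3 inch.py '[0, 0, 0, 0.0015, 0, 0, 0, 0, 0, 0]' 60
python3 inch.py '[0, 0, 0, 0.0015, 0, 0, 0, 0, 0, 0]' 60
```

```text
before top [([40, 5, 4, 27, 56], [318.9, 198.5]), ([15, 11, 10, 7, 66], [296.4, 194.1]), ([29, 10, 10, 7, 65], [310.3, 192.9]), ([1, 12, 10, 8, 64], [282.3, 195.3])]
before scene [([12, 9, 7, 10, 41], [299.7, 198.5]), ([20, 17, 8, 10, 42], [308.7, 207.2]), ([30, 26, 8, 10, 40], [318.0, 216.2])]
t: 12.3
tool_pos: [0.4615, -0.0105, 0.104]
orientation: [0.158, -3.136, -0.0]
force: [0.3, -0.7, -0.3]
opening: 0.0215
gripper_force: 60.0
t: 12.6
tool_pos: [0.4621, -0.0107, 0.101]
orientation: [-0.157, 3.137, -0.0]
force: [-1.8, 0.6, 1.6]
opening: 0.021
gripper_force: 60.0
t: 12.8
tool_pos: [0.4624, -0.0108, 0.0994]
orientation: [-0.157, 3.137, -0.0]
force: [-0.9, 0.4, 1.0]
opening: 0.0211
gripper_force: 60.0
t: 13.0
tool_pos: [0.4622, -0.0108, 0.0976]
orientation: [0.157, -3.138, 0.0]
force: [-0.6, -0.0, 1.2]
opening: 0.0215
gripper_force: 60.0
```

```bash
python3 inch.py '[0, 0, 0, 0.0015, 0, 0, 0, 0, 0, 0]' 60
python3 -c "
from h import *
lev('after')"
```

```text
t: 13.2
tool_pos: [0.4624, -0.0107, 0.0961]
orientation: [-0.157, 3.137, -0.0]
force: [-0.1, 0.3, 2.2]
opening: 0.0213
gripper_force: 60.0
after top [([40, 5, 4, 16, 33], [318.6, 193.1]), ([15, 11, 10, 7, 47], [296.2, 193.2]), ([29, 10, 10, 10, 89], [310.5, 194.1]), ([1, 12, 10, 8, 64], [282.3, 195.3])]
after scene [([0, 18, 20, 9, 79], [293.3, 207.9]), ([28, 28, 10, 9, 43], [318.0, 216.8]), ([13, 38, 14, 8, 32], [304.0, 226.4]), ([0, 50, 2, 10, 18], [285.5, 239.6])]
```

The RCD lever blob grew toward the robot (area 65 to 89), so the breaker has tripped. Now I'll lift the lever.

```bash
python3 inch.py '[0, 0, 0, -0.008, 0, 0, 0, 0, -0.008, 0, 0, 0, 0, -0.007, 0, 0, -0.006, 0, 0, 0, 0, -0.006, 0, 0, 0, 0, 0, 0, 0, 0]' 60
python3 inch.py '[0, -0.004, 0, -0.0015, 0, 0, -0.004, 0, -0.002, 0, 0, -0.004, 0, -0.002, 0, 0, -0.002, 0, -0.001, 0, 0, 0, 0, 0, 0]' 60
python3 inch.py '[0, -0.002, 0, 0, 0, 0, 0, 0, 0, 0]' 60
```

```text
t: 13.9
tool_pos: [0.4749, -0.0094, 0.1191]
orientation: [-0.157, 3.137, 0.0]
force: [0.7, 0.3, -0.1]
opening: 0.0211
gripper_force: 60.0
t: 14.4
tool_pos: [0.4844, -0.0081, 0.1231]
orientation: [0.157, -3.128, -0.001]
force: [-12.4, -1.3, -2.1]
opening: 0.0215
gripper_force: 60.0
t: 14.6
tool_pos: [0.4895, -0.0077, 0.1249]
orientation: [0.157, -3.136, -0.001]
force: [-1.4, 1.2, -1.9]
opening: 0.0213
gripper_force: 60.0
```

```bash
python3 inch.py '[0, -0.002, 0, 0, 0, 0, 0, 0, 0, 0]' 60;python3 inch.py '[0, -0.002, 0, 0, 0, 0, 0, 0, 0, 0]' 60
python3 -c "
from h import *
lev('push')"
```

```text
t: 14.8
tool_pos: [0.4901, -0.0076, 0.1245]
orientation: [0.157, -3.132, -0.001]
force: [-9.6, -0.7, -0.3]
opening: 0.0211
gripper_force: 60.0
t: 15.0
tool_pos: [0.4905, -0.0075, 0.1238]
orientation: [0.157, -3.129, -0.001]
force: [-15.6, -1.5, 0.9]
opening: 0.0211
gripper_force: 60.0
push top [([1, 12, 9, 8, 62], [282.2, 195.3]), ([0, 26, 9, 6, 41], [281.1, 208.5])]
push scene [([0, 1, 31, 11, 136], [299.0, 192.0]), ([8, 22, 17, 15, 28], [302.6, 215.8]), ([24, 23, 14, 9, 48], [315.2, 211.8]), ([0, 31, 13, 25, 138], [291.5, 229.0]), ([23, 42, 10, 8, 17], [312.1, 231.1])]
```

```bash
python3 inch.py '[0, 0.005, 0, 0, 0, 0, 0.01, 0, 0, 0, 0, 0.03, 0, 0, 0, 0, 0.04, 0, 0, 0, 0, 0.03, 0, 0, 0, 0, 0, 0, 0, 0]' 60
python3 -c "
from h import *
go([0,0,0]);lev('out')
a=cam('top')['image'][215:245,300:325].astype(int).sum(2)//3;print(a[:,8:20])"
```

```text
t: 15.7
tool_pos: [0.3772, -0.0191, 0.1253]
orientation: [-0.157, 3.137, -0.0]
force: [0.2, 0.0, -0.0]
opening: 0.0211
gripper_force: 60.0
tcp [ 0.3772 -0.0191  0.1253] yyaw 1.6706 d_tool [0.3735 0.0566 0.1252] turn None F [ 0.2  0.  -0. ] q [-0.19 -0.43  2.21 -0.    1.37 -1.86] open 0.0211
out top [([40, 5, 4, 27, 56], [318.9, 198.5]), ([15, 11, 10, 7, 66], [296.4, 194.1]), ([29, 10, 10, 7, 65], [310.3, 192.9]), ([1, 12, 10, 8, 64], [282.3, 195.3])]
out scene [([11, 8, 8, 11, 39], [299.6, 198.4]), ([21, 17, 7, 10, 38], [308.8, 207.2]), ([30, 26, 8, 10, 39], [318.1, 216.5])]
[[128 126 125 126 122 124 124 124 125 124 126 125]
 [126 128 127 124 128 129 141 136 138 130 106  99]
 [100  89  84  69  61  64  74  75  72  67  49  47]
 [ 78  54  51  82  65  65  96  99 100  97  96  98]
 [107 104 103 115 110 112 121 123 121 119 122 119]
 [120 123 122 118 117 119 121 123 121 119 116 117]
 [125 120 120 115 115 117 122 124 122 119 118 119]
 [119 120 116 118 114 117 122 123 121 118 119 116]
 [118 116 114 108 111 116 118 122 121 118 120 117]
 [118 118 114 112 111 113 116 119 119 121 121 119]
 [117 11
[... 312 characters left out ...]
115 114 114 114 112 112 111 116 118]
 [119 119 115 114 118 115 115 116 115 116 119 117]
 [118 118 115 118 121 118 121 120 115 119 120 117]
 [114 114 115 118 120 121 117 120 117 117 116 117]
 [118 113 117 115 118 115 119 116 112 114 115 111]
 [117 112 115 116 114 115 110 110 108 112 112 108]
 [116 114 115 112 114  92 150 165 195 112 110 108]
 [117 114 113 114 113 101 202 198 231 113 114 111]
 [114 111 116 114 114 105 231 206 220 109 111 114]
 [112 113 114 113 114 105 213 206 212 109 115 117]
 [125 107 111 114 111 107 162 208 210 113 116 120]
 [147 117 111 110 111 112 139 208 211  84 119 126]
 [160 130 113 114 113 112  81 205 217  82 117 120]
 [170 126 103 117 122 113  68 181 216 128 116 120]]
```

The levers look exactly as before the trip, so the breaker is latched. Next I'll raise and turn the tool, so I can reach behind the hood's left rear edge with the shaft.

```bash
python3 inch.py '[0, 0, 0.02, -0.04, 0.1, 0, 0, 0.03, -0.04, 0.15, 0, 0, 0.03, -0.04, 0.15, 0, 0, 0.03, -0.045, 0.15, 0, 0, 0, 0, 0.15, 0, 0, 0, 0, 0.15, 0, 0, 0, 0, 0.15, 0, 0, 0, 0, 0, 0, 0, 0, 0, 0]' 60
python3 -c "
from h import *
go([.5807,.1309,.29],.671)"
```

```text
t: 16.75
tool_pos: [0.3905, 0.0849, 0.2841]
orientation: [1.342, 2.84, 0.0]
force: [0.4, -0.3, -0.6]
opening: 0.0214
gripper_force: 60.0
tcp [0.3905 0.0849 0.2841] yyaw 0.6878 d_tool [-0.0853  0.1761 -0.0058] turn 0.0168 F [ 0.4 -0.3 -0.6] q [ 0.09 -0.45  1.93  0.    1.66 -0.6 ] open 0.0214
```

```bash
python3 inch.py '[0, -0.0085, 0.0176, -0.006, 0.0168, 0, -0.017, 0.035, 0, 0, 0, -0.017, 0.035, 0, 0, 0, -0.017, 0.035, 0, 0, 0, -0.017, 0.035, 0, 0, 0, -0.006, 0.0155, 0, 0, 0, 0, 0, 0, 0, 0, 0, 0, 0, 0, 0, 0, 0, 0, 0]' 60
python3 - <<'E'
from h import *
go([.5807,.1309,.2355],.671)
a,b=cam("top"),cam("scene");c=np.zeros((600,800,3),np.uint8)
crop(b,250,100,110,150,4,"pics/x.png");i=cv2.imread("pics/x.png");crop(a,250,140,88,100,4,"pics/x2.png");j=cv2.imread("pics/x2.png")
c[:i.shape[0],:i.shape[1]]=i;c[:j.shape[0],445:445+j.shape[1]]=j;cv2.imwrite("pics/p6.png",c)
E
```

```text
t: 17.65
tool_pos: [0.5763, 0.127, 0.2902]
orientation: [-1.371, -2.826, 0.0]
force: [0.0, 0.2, -0.8]
opening: 0.0213
gripper_force: 60.0
tcp [0.5763 0.127  0.2902] yyaw 0.6675 d_tool [0.0003 0.0059 0.0547] turn -0.0035 F [ 0.   0.2 -0.8] q [ 0.13  0.09  1.44 -0.    1.61 -0.54] open 0.0213
```

View pics/p6.png

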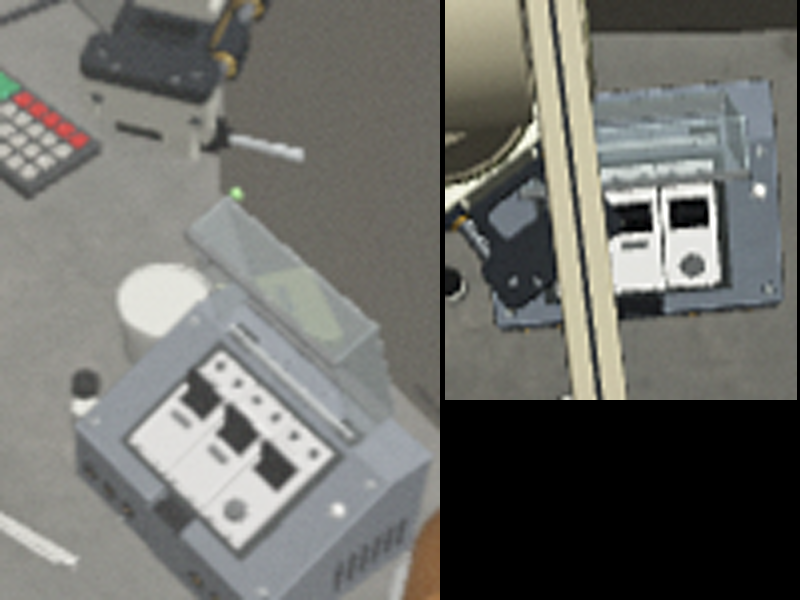

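The tip is at (303,157) in the composite's scene half. The hood's top-left corners are at (228,200) rear and (188,233) front, with the top right-rear corner at (380,325). I'll check them against the model.

Run:
```python
from h import *
b=cam("scene");s,p,R=st()
U=Rn.from_euler("z",.1).as_matrix();f=lambda x,y,z:U@np.array([x,y,z])/1e3+[.5645,.0335,0]
S=lambda q:(np.array(q)-[250,100]+.5)*4-.5
for th in(1.5,1.6,1.7):
    al=np.radians(205)-th;mx=np.array([np.cos(al),np.sin(al)]);z=np.array([np.cos(al-np.pi/2),np.sin(al-np.pi/2)])
    for y in(66,-66):
        for hz in(31.5,-4.5):
            q=mx*117+z*hz+[33.7,114.4];print(th,y,hz,q.round(0),S(proj(b,f(q[0],y,q[1]))[0]).round(0))
t=p+R@np.array([-.065,0,.0135]);print("tip",t,S(proj(b,t)[0]),"unit",(U.T@(t-[.5645,.0335,0])).round(4))
```

```text
1.5 66 31.5 [  4. 232.] [196. 221.]
1.5 66 -4.5 [-27. 214.] [154. 265.]
1.5 -66 31.5 [  4. 232.] [346. 355.]
1.5 -66 -4.5 [-27. 214.] [302. 402.]
1.6 66 31.5 [ 16. 234.] [211. 210.]
1.6 66 -4.5 [-17. 220.] [168. 251.]
1.6 -66 31.5 [ 16. 234.] [362. 342.]
1.6 -66 -4.5 [-17. 220.] [317. 387.]
1.7 66 31.5 [ 28. 235.] [226. 199.]
1.7 66 -4.5 [ -6. 225.] [182. 238.]
1.7 -66 31.5 [ 28. 235.] [378. 331.]
1.7 -66 -4.5 [ -6. 225.] [331. 372.]
tip [0.61659765 0.07596366 0.27714451] [298.6378938  155.80678551] unit [0.0561 0.0371 0.2771]
```

```bash
python3 inch.py '[0, 0, 0.006, 0.0145, 0, 0, 0, 0, 0.02, 0, 0, 0, 0, 0.02, 0, 0, 0, 0, 0, 0]' 60; python3 inch.py '[0, 0.0054, -0.0084, 0, 0, 0, 0.0054, -0.0084, 0.002, 0, 0, 0.0054, -0.0084, 0.003, 0, 0, 0.0054, -0.0084, 0.003, 0, 0, 0, 0, 0, 0]' 60
python3 inch.py '[0, 0.0054, -0.0084, 0.003, 0, 0, 0.0054, -0.0084, 0.003, 0, 0, 0.0054, -0.0084, 0.003, 0, 0, 0, 0, 0, 0]' 60; python3 inch.py '[0, 0.0054, -0.0084, 0.004, 0, 0, 0.0054, -0.0084, 0.004, 0, 0, 0.0054, -0.0084, 0.004, 0, 0, 0, 0, 0, 0, 0, 0, 0, 0, 0, 0, 0, 0, 0, 0, 0, 0, 0, 0, 0]' 60
```

```text
t: 18.2
tool_pos: [0.5795, 0.1308, 0.2309]
orientation: [-1.37, -2.821, 0.006]
force: [-1.3, -0.5, -0.5]
opening: 0.0215
gripper_force: 60.0
t: 18.7
tool_pos: [0.5412, 0.1272, 0.2287]
orientation: [1.372, 2.825, 0.001]
force: [0.3, 0.5, 0.5]
opening: 0.0215
gripper_force: 60.0
t: 19.1
tool_pos: [0.5117, 0.1243, 0.2192]
orientation: [1.373, 2.825, 0.001]
force: [0.6, 0.0, -0.4]
opening: 0.0212
gripper_force: 60.0
t: 19.8
tool_pos: [0.4828, 0.1215, 0.207]
orientation: [1.373, 2.825, 0.001]
force: [-0.5, 0.0, -0.6]
opening: 0.0213
gripper_force: 60.0
```

```bash
cat >> h.py <<'E'
def hood():
    U=Rn.from_euler("z",.1).as_matrix();f=lambda x,y,z:U@np.array([x,y,z])/1e3+[.5645,.0335,0]
    im={n:cam(n) for n in("scene","top")}
    for n,c in im.items():
        for y in(36,0,-36):
            for d in (-30,):
                X=f(-17+d*.906-3.4,y+9,84.7+d*.4226+7.25);u=proj(c,X)[0].round().astype(int);print(n,y,c["image"][u[1]-1:u[1]+2,u[0]-1:u[0]+2].mean((0,1)).round(0),end=" ")
        print()
    return im
E
python3 - <<'E'
from h import *
go([0,0,0]);hood()
for nm in("pics/s1.png","pics/p6.png"): 
    i=cv2.imread(nm); print(nm,i.shape)
i=cv2.imread("pics/p6.png");print("open",i[505:515,255:265].mean((0,1)))
i=cv2.imread("pics/s1.png");print("shut",i[375:385,290:296].mean((0,1)),i[395:402,262:270].mean((0,1)))
E
```

```text
tcp [0.4828 0.1215 0.207 ] yyaw 0.6662 d_tool [ 0.2029 -0.4548  0.2066] turn None F [-0.5  0.  -0.6] q [ 0.14 -0.13  1.81 -0.    1.46 -0.52] open 0.0213
scene 36 [200. 203. 202.] scene 0 [200. 202. 202.] scene -36 [197. 200. 199.] 
top 36 [143. 140. 125.] top 0 [199. 206. 204.] top -36 [198. 205. 203.] 
pics/s1.png (594, 594, 3)
pics/p6.png (600, 800, 3)
open [222.32 224.28 225.35]
shut [195.46666667 196.35       192.6       ] [198.75       200.48214286 196.26785714]
```

The hood is down over the devices (face brightness 200, against 222 or more when open). Now I'll press its front down with the fingertips, the screwdriver held crosswise.

```bash
python3 inch.py '[0, 0, 0, 0, 0.1415, 0, 0, 0, 0, 0.1415, 0, 0, 0, 0, 0.1415, 0, 0, 0, 0, 0.1415, 0, 0, 0, 0, 0, 0, 0, 0, 0, 0]' 60
python3 -c "
from h import *
go([.477,.0247,.165],.10)"
```

```text
t: 20.5
tool_pos: [0.4823, 0.1215, 0.2065]
orientation: [2.102, 2.334, 0.0]
force: [0.1, -0.2, 0.0]
opening: 0.0214
gripper_force: 60.0
tcp [0.4823 0.1215 0.2065] yyaw 0.1045 d_tool [-0.0957 -0.0154  0.0415] turn 0.0045 F [ 0.1 -0.2  0. ] q [ 0.14 -0.13  1.81  0.    1.46  0.04] open 0.0214
```

```bash
python3 inch.py '[0, -0.02, -0.004, 0, 0.0045, 0, -0.04, -0.006, 0, 0, 0, -0.0357, -0.0054, 0, 0, 0, 0, 0, 0.02, 0, 0, 0, 0, 0.0215, 0, 0, 0, 0, 0.01, 0, 0, 0, 0, 0.01, 0, 0, 0, 0, 0, 0]' 60
python3 inch.py '[0, 0, 0, 0.005, 0, 0, 0, 0, 0.003, 0, 0, 0, 0, 0, 0]' 60; python3 inch.py '[0, 0, 0, 0.003, 0, 0, 0, 0, 0, 0]' 60; python3 inch.py '[0, 0, 0, 0.003, 0, 0, 0, 0, 0, 0]' 60;  python3 inch.py '[0, 0, 0, 0.002, 0, 0, 0, 0, 0, 0]' 60
```

```text
t: 21.3
tool_pos: [0.4754, 0.025, 0.1438]
orientation: [-2.11, -2.326, 0.002]
force: [-0.3, 0.1, -0.9]
opening: 0.0213
gripper_force: 60.0
t: 21.6
tool_pos: [0.4761, 0.0248, 0.137]
orientation: [2.112, 2.326, 0.0]
force: [-0.3, -0.4, -1.3]
opening: 0.0214
gripper_force: 60.0
t: 21.8
tool_pos: [0.4761, 0.0247, 0.1339]
orientation: [-2.112, -2.325, 0.0]
force: [0.1, 1.2, -0.8]
opening: 0.0213
gripper_force: 60.0
t: 22.0
tool_pos: [0.4759, 0.0247, 0.1306]
orientation: [-2.112, -2.325, 0.001]
force: [-0.7, -0.6, -0.7]
opening: 0.021
gripper_force: 60.0
t: 22.2
tool_pos: [0.4759, 0.0247, 0.1288]
orientation: [-2.112, -2.325, 0.0]
force: [-0.1, 1.2, -0.6]
opening: 0.0214
gripper_force: 60.0
```

```bash
for i in 1 ; do python3 inch.py '[0, 0, 0, 0.003, 0, 0, 0, 0, 0, 0]' 60; python3 inch.py '[0, 0, 0, 0.002, 0, 0, 0, 0, 0, 0]' 60;  python3 inch.py '[0, 0, 0, 0.002, 0, 0, 0, 0, 0, 0]' 60; done | grep -E "tool_pos|force:"
```

```text
tool_pos: [0.476, 0.0247, 0.1257]
force: [-0.1, 0.4, -1.4]
gripper_force: 60.0
tool_pos: [0.4759, 0.0247, 0.1237]
force: [-1.3, 0.7, -0.8]
gripper_force: 60.0
tool_pos: [0.4759, 0.0247, 0.1217]
force: [-0.6, 0.6, 0.0]
gripper_force: 60.0
```

```bash
(python3 inch.py '[0, 0, 0.005, -0.004, 0, 0, 0, 0.004, 0, 0, 0, 0, 0, 0, 0]' 60; python3 inch.py '[0, 0, 0, 0.002, 0, 0, 0, 0, 0, 0]' 60;python3 inch.py '[0, 0, 0, 0.002, 0, 0, 0, 0, 0, 0]' 60;  python3 inch.py '[0, 0, 0, 0.002, 0, 0, 0, 0, 0, 0]' 60; python3 inch.py '[0, 0, 0, 0.002, 0, 0, 0, 0, 0, 0]' 60 ) | grep -E "tool_pos|^force:"
```

```text
tool_pos: [0.486, 0.0256, 0.1265]
force: [0.6, 0.7, -1.4]
tool_pos: [0.4855, 0.0256, 0.1244]
force: [0.9, -0.1, 2.3]
tool_pos: [0.4858, 0.0256, 0.1239]
force: [-5.6, 0.4, 14.0]
tool_pos: [0.4859, 0.0256, 0.1235]
force: [-13.1, 0.4, 27.6]
tool_pos: [0.4861, 0.0256, 0.123]
force: [-20.8, 0.5, 42.0]
```

```bash
python3 inch.py '[0, 0, -0.003, -0.01, 0, 0, 0, -0.01, -0.04, 0, 0, 0, -0.02, -0.04, 0, 0, 0.03, 0, 0, -0.146, 0, 0.03, 0, 0, -0.146, 0, 0.03, 0, 0, -0.146, 0, 0, 0, 0, -0.146, 0, 0, 0, 0, -0.146, 0, 0, 0, 0, -0.146, 0, 0, 0, 0, -0.146, 0, 0, 0, 0, -0.146, 0, 0, 0, 0, -0.146, 0, 0, 0, 0, -0.146, 0, 0, 0, 0, -0.146, 0, 0, 0, 0, -0.146, 0, 0, 0, 0, -0.15, 0, 0, 0, 0, 0, 0, 0, 0, 0, 0]' 60
python3 - <<'E'
from h import *
go([.4453,.342,.15],2.004)
hood();b=cam("scene")
crop(b,260,160,110,110,5.4,"pics/x.png");i=cv2.imread("pics/x.png").astype(int);j=cv2.imread("pics/s1.png").astype(int)
d=np.abs(i-j).max(2);print([[int(d[y:y+54,x:x+54].mean()) for x in range(0,594,54)] for y in range(0,594,54)])
E
```

```text
t: 25.7
tool_pos: [0.4305, 0.1092, 0.2077]
orientation: [0.658, -3.071, -0.0]
force: [0.5, 0.5, -0.7]
opening: 0.0214
gripper_force: 60.0
tcp [0.4305 0.1092 0.2077] yyaw 1.9931 d_tool [-0.1089  0.2063  0.0577] turn -0.0109 F [ 0.5  0.5 -0.7] q [ 0.13 -0.29  1.94  0.    1.49 -1.86] open 0.0214
scene 36 [199. 201. 200.] scene 0 [199. 202. 201.] scene -36 [195. 198. 197.] 
top 36 [160. 155. 129.] top 0 [192. 198. 194.] top -36 [197. 204. 199.] 
[[64, 63, 62, 4, 2, 2, 2, 2, 2, 2, 2], [46, 58, 28, 1, 2, 1, 1, 2, 2, 2, 2], [8, 9, 2, 2, 1, 2, 1, 2, 2, 2, 2], [2, 2, 2, 2, 2, 1, 1, 1, 2, 2, 3], [2, 1, 2, 1, 2, 1, 1, 2, 1, 2, 3], [2, 2, 1, 1, 1, 2, 1, 2, 1, 2, 2], [2, 2, 2, 2, 1, 1, 2, 1, 2, 2, 3], [1, 2, 2, 2, 1, 2, 2, 2, 2, 2, 4], [2, 2, 2, 2, 2, 2, 2, 2, 2, 3, 2], [2, 2, 2, 2, 2, 2, 2, 2, 2, 2, 2], [2, 2, 2, 2, 2, 2, 2, 2, 2, 2, 2]]
```

The view now matches the initial shut-hood picture down to the noise: hood snapped shut, levers up. Time to lay the screwdriver down where it came from.

```bash
python3 inch.py '[0, -0.0182, 0.0344, 0, -0.0109, 0, -0.0182, 0.0344, 0, 0, 0, -0.0182, 0.0344, 0, 0, 0, -0.0182, 0.0344, 0, 0, 0, -0.0182, 0.0344, 0, 0, 0, -0.0182, 0.0344, 0, 0, 0, 0, 0, 0.045, 0, 0, 0, 0, 0.045, 0, 0, 0, 0, 0.045, 0, 0, 0, 0, 0.03, 0, 0, 0, 0, 0.01, 0, 0, 0, 0, 0, 0, 0, 0, 0, 0, 0]' 60
python3 inch.py '[0, 0, 0, 0.004, 0, 0, 0, 0, 0.002, 0, 0, 0, 0, 0, 0]' 60
```

```text
t: 27.15
tool_pos: [0.4438, 0.3431, 0.0349]
orientation: [-0.681, 3.065, 0.001]
force: [0.3, 0.5, -0.1]
opening: 0.0215
gripper_force: 60.0
t: 27.45
tool_pos: [0.4431, 0.3426, 0.0277]
orientation: [-0.682, 3.066, 0.001]
force: [0.4, 0.3, -0.4]
opening: 0.0208
gripper_force: 60.0
```

```bash
python3 inch.py '[0, 0, 0, 0.0015, 0, 0, 0, 0, 0.001, 0, 0, 0, 0, 0, 0]' 10
python3 inch.py '[0.03, 0, 0, 0, 0, 0.05, 0, 0, 0, 0, 0.06, 0, 0, 0, 0, 0.06, 0, 0, 0, 0, 0.06, 0, 0, -0.02, 0, 0.06, 0, 0, -0.04, 0, 0.06, 0, 0, -0.05, 0, 0.06, 0.03, 0.04, -0.04, 0, 0.06, 0.03, 0.04, 0, 0, 0.06, 0, 0, 0, 0, 0.06, 0, 0, 0, 0]' 10
python3 - <<'E'
from h import *
go([0,0,0]);a=cam("top");im=a["image"].astype(int);x0,y0=165,200
g=im[y0:262,x0:200].sum(2)/3;m=(g<55).astype(np.uint8);n,l,s,ce=cv2.connectedComponentsWithStats(m)
print([(s[i].tolist(),ce[i].round(1).tolist()) for i in range(1,n) if s[i,4]>20]);print(np.argwhere(g>140).min(0)[::-1]+[x0,y0],(g>140).sum())
i0=cv2.resize(cv2.imread("pics/top0.png"),(560,420),interpolation=cv2.INTER_AREA);d=np.abs(i0.astype(int)-a["image"][:,:,::-1]).max(2)
d=(cv2.medianBlur(np.clip(d,0,255).astype(np.uint8),5)>40).astype(np.uint8);n,l,s,ce=cv2.connectedComponentsWithStats(d);print([s[i].tolist() for i in range(1,n) if s[i,4]>10])
E
```

```text
t: 27.75
tool_pos: [0.4427, 0.3424, 0.0246]
orientation: [-0.682, 3.066, 0.0]
force: [0.3, 0.2, -0.5]
opening: 0.0219
gripper_force: 10.0
t: 28.85
tool_pos: [0.3633, 0.3847, 0.1659]
orientation: [-0.686, 3.065, -0.0]
force: [-0.2, -0.2, -0.0]
opening: 0.06
gripper_force: 0.0
tcp [0.3633 0.3847 0.1659] yyaw 2.0111 d_tool [ 0.4927 -0.1932  0.1657] turn None F [-0.2 -0.2 -0. ] q [ 0.72 -0.01  1.78 -0.    1.38 -1.29] open 0.06
[([12, 30, 16, 24, 196], [18.9, 41.6]), ([0, 42, 15, 20, 191], [5.0, 53.3])]
[167 215] 39
[[0, 241, 243, 179, 18625], [54, 279, 3, 5, 14], [0, 379, 58, 41, 1284], [315, 398, 5, 4, 15], [68, 403, 28, 17, 272], [320, 403, 19, 17, 170], [313, 406, 4, 4, 12], [344, 412, 9, 8, 32]]
```

```bash
python3 -c "
from plant import robot, optics, ticket
print(ticket.close_job())"
```

```text
the job is handed in; nothing more can be done
None
```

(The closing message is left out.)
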